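Load a keyed test carrier into the reader and start it

TASK

Pick up the round test carrier with the orange grip, turn it so that its flat side matches the flat in the reader's collar, and lower it in (do not drop it) until it lies fully home. Then let go, press the reader's green start button fully down and release it. Leave the carrier with the blue grip and the other things on the table as they are.

Things in the scene. Friction and masses are not known exactly. Their poses are not given: they have to be found in the camera images.
- carrier_grip (a point): Grip point of the loose carrier: grey disc, 100 mm across, 28 mm thick, with one flat (orange, 62 mm long) 38 mm from its axis; 0.2 to 0.4 kg, flat on the table. On top, centred, an orange grip bar: 14 mm thick (along x), 60 long (along y), 34 high. The point is on the axis in the bar, 50 mm above the disc's underside, 12 below the bar's top. z up, x from the axis towards the flat.
- nest (a point): Floor centre of the reader's nest, at deck level: a D-shaped pocket, 53 mm radius, one flat 41 mm from the axis (3 mm play all round), in a collar 18 mm high, white but black at the flat; its upper 8 mm slope 6 mm outwards as lead-in. x from the axis towards the flat, z up. A carrier is home on this floor, grip point 50 mm above this point, x along this x; wrongly turned it stays up on the collar.
- reader: The fixed grey instrument with a blue band, 200 (x) x 270 (y) mm, deck 45 mm high; origin at the centre of its underside. It stands at a different place and yaw each time. Nest at y +45 mm; start button at x -45, y -95 mm.
- start_top (a point): Centre of the top face of the reader's green start button, 36 mm in diameter, on the deck beside the nest; pressed straight down against a spring, 6 mm travel, about 5 N when fully down.
- start (a joint): Travel of the start button in m: 0 up, 0.006 fully down; it springs back when released.
- spare_grip (a point): The same grip point of the other carrier, alike but with blue grip and blue flat; loose, to be left alone.
- timer_center (a point): Centre of a loose black desk timer, 35 x 100 x 62 mm; to be left alone.
- gel_center (a point): Centre of a loose upright blue bottle, 68 mm in diameter, 170 mm high; to be left alone.
- scanner_center (a point): Centre of a loose hand scanner lying on the table, 150 mm long, 34 mm high; to be left alone.
- pencup_center (a point): Centre of a loose white pen cup, 76 mm in diameter, 90 mm high, pens up to 145 mm; to be left alone.
Mind the look-alikes: they are no part of the job. What is shaped like the part that bears carrier_grip but purple or red is not meant.

How it is judged:
By the outcome, as a careful person would: the job done as asked, in the order asked, and still so for the second after the job is handed in, with the robot touching nothing.
It also fails if it takes over 48 s, if anything falls off the work surface, if the arm or the gripper's body presses on something with over 40 N, if the wrist force passes 120 N, or if a joint passes its speed limit or range.

ROBOT

A 6-joint arm with a two-finger parallel gripper is mounted at the origin on the work surface. World frame = base frame: x ahead of the robot, y to its left, z up, the work surface at z = 0. Lengths are in m, angles in rad, forces in N, time in s.
With the tool pointing down it reaches from about 0.325 to 0.775 m from the base axis. Payload 5.5 kg.
Tool frame: the origin (TCP) lies at the very end of the fingers, on their centre line; the grasp point (between the pads) lies robot.pinch_z behind it (robot.pinch_z is the distance from the TCP to the grasp point, in m); z points along the fingers, y is the direction in which the jaws open and shut (so a half turn about z gives the same grasp; the last joint's range is limited). The gripper opens to 85 mm and grips with 20 to 120 N. Pads are 22 mm wide; open, the fingers measure 114 mm over their backs; the gripper's body (76 mm by 85 mm) begins 54 mm behind the grasp point. The pads swing forward as they close: fully open they stand 13 mm farther back than shut.
Start: joints at [1.278, 0.091, 1.231, -0, 1.82, -0.057], TCP at [0.14, 0.583, 0.231] pointing down, gripper open.
Joint ranges: [-2.87, 2.87], [-0.86, 2.18], [0.17, 2.46], [-1.51, 4.65], [0.06, 2.69], [-2.65, 2.65]. Speed limits (rad/s): [2.57, 2.57, 3.01, 3.14, 3.14, 3.14].

INTERFACE

Orientations are given as a 3x3 rotation matrix whose columns are the frame's x, y, z axes.
In Python, from rig import robot gives the robot as it stands.
- The arm moves only by the shell command python3 -m pendant 'ROWS' [OPENING] [FORCE]. ROWS is JSON, a list of rows, each a list of 2 entries, a list of its own where there are three numbers: the shift along the tool's x, y, z in cm, then the turn about the tool's z in degrees. In form: [[[dx, dy, dz], turn], ...]. A call has 1 to 12 rows; each row shifts and turns the pose as measured when the row begins, along the tool's axes as they then stand; what a row does not reach is not made up. A row lasts 1/8 s, in which the tool goes at most 62.5 mm and 10.7 degrees, less where a joint would pass 70% of its speed; a pose out of reach is approached as far as the arm can. A call is refused whole if a number of a shift passes 6.25 or a number of a turn 10.7, either way. A call with a gripper value outside its range is refused whole. OPENING is the finger opening in cm, from 0 to 8.54, set as the call begins (- or left out, the last holds). The fingers move at their own pace and stop on an object; FORCE is the grip in N (left out, the last holds). Time passes only in rows, so rows that do not move let the fingers close. It gives the time, the measured TCP pose, the force and the opening at its end, in the units of the state.
- robot.read_state(): the state, without advancing time (a new reading comes with each control period).
- robot.read_camera(name): name is "scene" or "side" or "wrist"; returns (picture, depth): 384x512x3 uint8, red, green, blue; 384x512 float32, m along the optical axis (not along the pixel's ray), 0 where there is no reading.
- robot.camera_model(name): a dict with "fx", "fy", "cx", "cy" (pixels), "R" (3x3) and "t" (3): a world point X has camera coordinates R X + t. Camera axes: x right, y down, z forward; pixel columns grow to the right and rows downward; lengths in m; the calibration is good to about 2 mm. A picture is of the moment at which its call begins: read the wrist's pose just before it. camera_model takes no time and is no camera call; for the wrist camera it gives the pose at the moment of the call.
- robot.hand_in(): hands the job in, once; it reports no verdict.
The state is a dict: "time": time; "joint_pos": joint angles; "joint_vel": joint speeds; "effort": joint torques, N m; "position": TCP position; "ee_rot": TCP orientation; "force": force on the tool from outside, world axes, zero at the start; "wrist_torque": the same for the moment, N m; "grip_width": opening from 0.0 (shut) to 1.0 (fully open).
Only numpy, scipy, OpenCV 4.12 (cv2) and the standard library are available. Lean on these libraries where they do the work, as an engineer would, in place of code of your own. Each camera call takes 0.05 s, during which the arm holds its last target. There are 200 camera calls.

## Working session

There is one attempt and no reset: what is moved stays moved. The work goes in short steps, Python scripts to look and compute and a shell command to move; the robot and the scene stay as the last step left them, time stands still between calls to the robot, and variables do not carry over. Pictures are saved under pics/ and viewed, about 8 in all and at most 12, crops included, and the job is handed in when it is done.

```bash
mkdir -p pics; ls; cat > h.py <<'E'
import numpy as np,cv2
from rig import robot
def grab(n,f=None):
    m=robot.camera_model(n); im,d=robot.read_camera(n)
    np.savez('%s.npz'%n,im=im,d=d,**{k:np.array(v) for k,v in m.items()})
    if f: cv2.imwrite('pics/'+f,im[:,:,::-1])
    return im,d,m
def load(n):
    z=np.load('%s.npz'%n); return z['im'],z['d'],z
def cloud(d,m):
    v,u=np.mgrid[:384,:512]
    c=np.stack([(u-m['cx'])/m['fx']*d,(v-m['cy'])/m['fy']*d,d],-1)
    return (c-np.array(m['t']))@np.array(m['R'])   # R^T(c-t)
E
python3 - <<'E'
from h import *
print(robot.pinch_z)
a=grab('scene')[0];b=grab('side')[0]
for n in('scene','side'):
    m=robot.camera_model(n); print(n,-np.array(m['R']).T@np.array(m['t']))
cv2.imwrite('pics/a.png',cv2.resize(a,(800,600))[:,:,::-1]);cv2.imwrite('pics/b.png',cv2.resize(b,(800,600))[:,:,::-1])
s=robot.read_state();print(s['ee_rot'],s['position'],s['time'],s['force'])
E
```

```text
pics
0.0187
scene [ 1.38549487 -0.55820007  0.96390262]
side [-0.32548965 -0.96669892  1.24502882]
[[-9.72323980e-01  2.33635983e-01 -5.52826298e-04]
 [ 2.33636596e-01  9.72322486e-01 -1.70974331e-03]
 [ 1.38067882e-04 -1.79158487e-03 -9.99998386e-01]] [0.14009264 0.58315259 0.23023428] 0.1 [ 0.16402677  0.14766453 -0.48716593]
```

View pics/a.png

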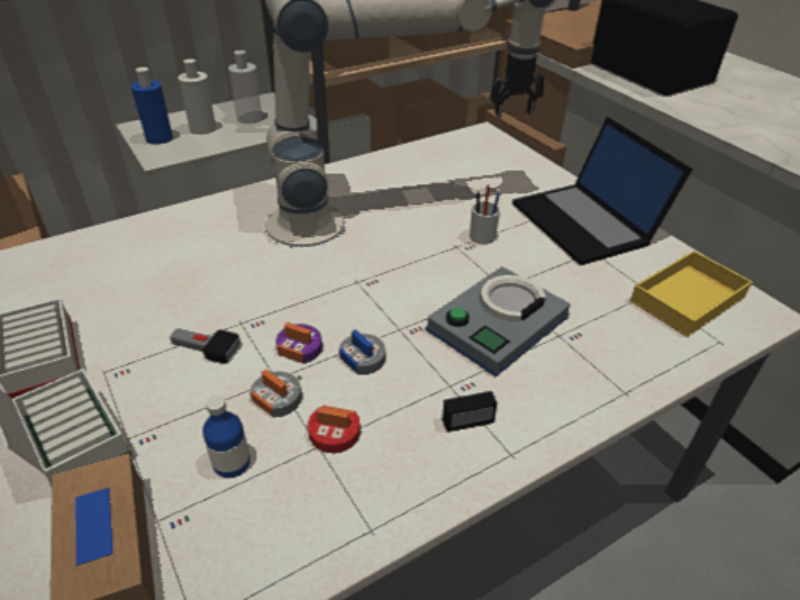

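View pics/b.png

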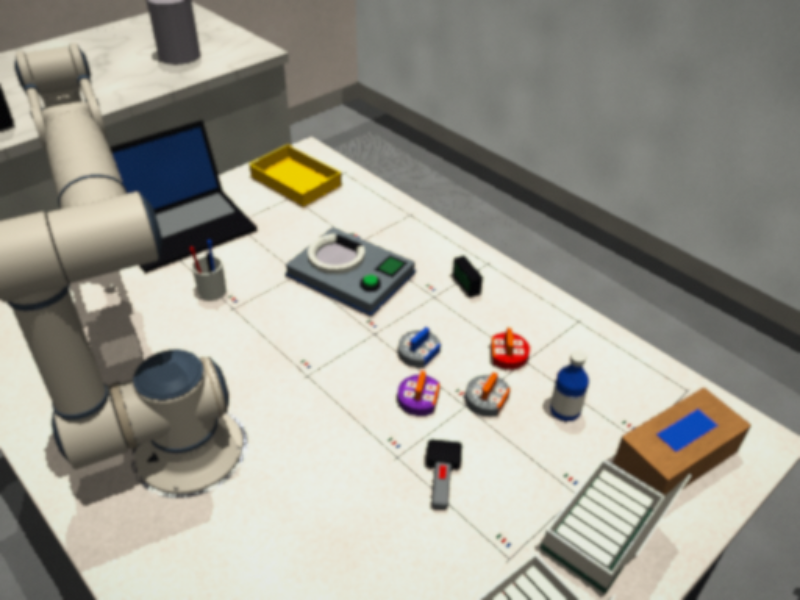

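Picture a shows the grey target with the orange grip at about (275,388). The blue-grip spare is at (362,350) and the purple and red look-alikes at (300,342) and (333,427). The reader is at (500,318), with its nest at (512,297), its black flat at (533,307) and its button at (458,315). Picture b shows the same layout, with the target at (488,393).

```bash
cat > m1.py <<'E'
from h import *
k=512/800
def hsv(im): return cv2.cvtColor(np.ascontiguousarray(im),cv2.COLOR_RGB2HSV)
for n,t,nst,btn,bl in(('scene',(275,388),(512,297),(458,315),(533,307)),('side',(488,393),(337,252),(371,282),(350,242))):
    im,d,m=load(n); P=cloud(d,m); H=hsv(im)
    yy,xx=np.mgrid[:384,:512]
    near=lambda c,r:(np.hypot(xx-c[0]*k,yy-c[1]*k)<r)&(d>0)
    o=near(t,18)&(H[...,0]<16)&(H[...,1]>150)&(H[...,2]>90)
    top=o&(P[...,2]>.054); Q=P[top]; print(n,'bar top',len(Q),Q.mean(0), 'zmax',P[o][:,2].max())
    c=Q.mean(0)
    if len(Q)>4:
        r=cv2.minAreaRect((Q[:,:2]*1000).astype(np.float32)); print(' rect',r)
    f=o&(P[...,2]<.035); F=P[f]; print(' flat',len(F),F.mean(0) if len(F) else'')
    dk=near(t,20)&(P[...,2]>.022)&(P[...,2]<.033); D=P[dk]; print(' disc top',cv2.minEnclosingCircle((D[:,:2]*1000).astype(np.float32)),D[:,2].mean())
    g=near(btn,9)&(H[...,0]>45)&(H[...,0]<85)&(H[...,1]>120); G=P[g]; print(' btn',len(G),np.median(G,0),G[:,2].max())
    w=near(nst,28)&(P[...,2]>.056)&(P[...,2]<.07); W=P[w]
    print(' collar',len(W),cv2.minEnclosingCircle((W[:,:2]*1000).astype(np.float32)),np.median(W[:,2]))
    b=w&(H[...,2]<60); B=P[b]; print(' black',len(B),B.mean(0) if len(B) else '')
    dk=near(nst,60)&(P[...,2]>.040)&(P[...,2]<.049); D=P[dk];r=cv2.minAreaRect((D[:,:2]*1000).astype(np.float32)); print(' deck',r,np.median(D[:,2]))
E
python3 m1.py
```

```text
scene bar top 66 [ 0.55318275 -0.31966626  0.06199856] zmax 0.0659706861619027
 rect ((551.48583984375, -320.04913330078125), (58.59855651855469, 13.885564804077148), 20.279449462890625)
 flat 33 [ 0.56175602 -0.35268843  0.02857921]
 disc top ((549.720458984375, -319.0670166015625), 50.95058059692383) 0.02839688061450513
 btn 66 [0.58214272 0.09909217 0.06656944] 0.0707071567068089
 collar 435 ((587.1096801757812, 248.2382049560547), 74.81475830078125) 0.06222401138676488
 black 60 [0.64123387 0.25906993 0.06203824]
 deck ((532.5161743164062, 283.4642639160156), (291.12896728515625, 532.4090576171875), 39.76951599121094) 0.04546113254544467
side bar top 61 [ 0.54538839 -0.32305336  0.06107569] zmax 0.06711219953203709
 rect ((550.302734375, -320.55816650390625), (63.11138916015625, 13.904874801635742), 19.791690826416016)
 flat 31 [ 0.55938031 -0.35532942  0.02622841]
 disc top ((547.8419189453125, -320.8023986816406), 53.358299255371094) 0.027972380841409315
 btn 67 [0.57445532 0.09638791 0.06492756] 0.07203685995346433
 collar 373 ((582.8732299804688, 206.8874969482422), 116.09527587890625) 0.06226508357491918
 black 55 [0.6243085  0.23508117 0.06104052]
 deck ((643.4144287109375, 363.99810791015625), (671.1115112304688, 302.618408203125), 74.31082916259766) 0.04534260716806687
```

```bash
cat >> h.py <<'E'
def rel(p,yaw=None):
    "cm shift in tool axes from current TCP to p, turn deg to make tool y point at yaw (deg)"
    s=robot.read_state();R=np.array(s['ee_rot']);d=R.T@(np.array(p)-s['position'])*100
    y=np.degrees(np.arctan2(R[1,1],R[0,1])); t=None if yaw is None else -((yaw-y+180)%360-180)
    print('t%.2f'%s['time'],'pos',np.round(s['position'],4),'y-ang %.2f'%y,'tilt',np.round(R[:2,2],4),'shift',np.round(d,2),'turn',t,'F',np.round(s['force'],1),'w',s['grip_width'],'j6 %.2f'%s['joint_pos'][5])
E
python3 - <<'E'
from h import *
m=robot.camera_model('wrist');s=robot.read_state();R=np.array(s['ee_rot'])
Rc=np.array(m['R']);c=-Rc.T@np.array(m['t'])
print('cam in tool',R.T@(c-s['position']),'\naxes in tool\n',R.T@Rc.T,m['fx'])
rel([.59,.2,.32],0)
im,d,m2=load('scene');P=cloud(d,m2)
for u,v in((512,297),(533,307),(500,275)):print(P[int(v*.64),int(u*.64)])
E
```

```text
cam in tool [ 0.06933782 -0.00086227 -0.14250744] 
axes in tool
 [[ 2.12518031e-06 -9.61583686e-01 -2.74511957e-01]
 [ 9.99999883e-01 -1.30960894e-04  4.66482555e-04]
 [-4.84512346e-04 -2.74511926e-01  9.61583573e-01]] 269.06746773338295
t0.10 pos [0.1401 0.5832 0.2302] y-ang 76.49 tilt [-0.0006 -0.0017] shift [-52.7  -26.76  -8.94] turn 76.48874562642797 F [ 0.2  0.1 -0.5] w 0.9994369798376775 j6 -0.06
[0.58084239 0.25182553 0.04878308]
[0.6439153  0.26026517 0.06335723]
[0.51897283 0.26637419 0.06507313]
```

```bash
python3 -m pendant '[[[-5.4,-2.5,-1],0],[[-5.4,-2.5,-1],0],[[-5.4,-2.5,-1],0],[[-5.4,-2.5,-1],0],[[-5.4,-2.5,-1],0],[[-5.4,-2.5,-1],0],[[-5.4,-2.5,-1],0],[[-5.4,-2.5,-1],0],[[-5.4,-2.5,-1],0]]' 8.54; python3 -m pendant '[[[0,0,0],10.2],[[0,0,0],10.2],[[0,0,0],10.2],[[0,0,0],10.2],[[0,0,0],10.2],[[0,0,0],10.2]]'; python3 - <<'E'
from h import *
rel([.575,.235,.32],15)
E
```

```text
time: 1.23
position: [0.5694, 0.2442, 0.3162]
ee_rot: [[-0.975, 0.224, -0.007], [0.224, 0.974, -0.009], [0.005, -0.01, -1.0]]
force: [0.2, 0.9, 0.7]
grip_width: 1.005
time: 1.98
position: [0.5735, 0.2389, 0.3103]
ee_rot: [[-0.232, 0.973, -0.016], [0.973, 0.232, -0.013], [-0.009, -0.018, -1.0]]
force: [0.6, 0.2, 0.0]
grip_width: 0.997
t1.98 pos [0.5735 0.2389 0.3103] y-ang 13.41 tilt [-0.0156 -0.0127] shift [-0.42  0.04 -0.96] turn -1.5944352320594533 F [0.6 0.2 0. ] w 0.996805869277794 j6 0.11
```

```bash
python3 - <<'E'
from h import *
im,d,m=grab('wrist','w1.png')
P=cloud(d,m);print(P[192,256])
cv2.imwrite('pics/w1.png',cv2.resize(im,(800,600),interpolation=cv2.INTER_CUBIC)[:,:,::-1])
rel([.575,.235,.32],15)
E
```

```text
[0.58207994 0.19139442 0.05902232]
t2.02 pos [0.5735 0.2389 0.3102] y-ang 12.99 tilt [-0.0157 -0.0127] shift [-0.42  0.04 -0.97] turn -2.0149458813673107 F [ 0.  -0.8 -1.2] w 1.001023492235673 j6 0.11
```

View pics/w1.png

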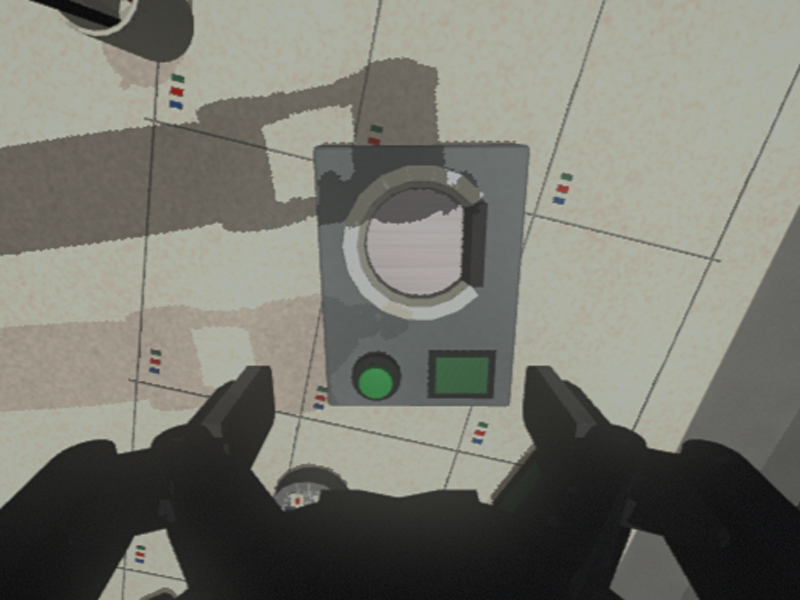

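The wrist view shows the nest floor centred near (415,243), the black flat at x≈463–487 (y 203–288), and the button at (376,382). All of these are unobstructed.

```bash
cat > m2.py <<'E'
from h import *
from scipy.optimize import least_squares
im,d,m=load('wrist'); P=cloud(d,m); H=cv2.cvtColor(im,cv2.COLOR_RGB2HSV)
yy,xx=np.mgrid[:384,:512]; s=.64
box=(xx>300*s)&(xx<540*s)&(yy>135*s)&(yy<415*s)&(d>0)
D=P[box&(P[...,2]>.035)&(P[...,2]<.05)]; D=D[np.hypot(D[:,0]-.58,D[:,1]-.2)<.2]
r=cv2.minAreaRect((D[:,:2]*1000).astype(np.float32)); print('deck',r,np.median(D[:,2]))
g=box&(H[...,0]>45)&(H[...,0]<90)&(H[...,1]>110)&(P[...,2]>.055)&(xx<405*s); G=P[g]; print('btn',len(G),cv2.minEnclosingCircle((G[:,:2]*1000).astype(np.float32)),np.median(G,0))
W=P[box&(P[...,2]>.06)&(yy<325*s)]; print('collar top z',np.median(W[:,2]),'circ',cv2.minEnclosingCircle((W[:,:2]*1000).astype(np.float32)))
B=P[box&(yy<300*s)&(H[...,2]<62)&(xx>455*s)&(P[...,2]>.06)]; print('black',len(B),B.mean(0),cv2.minAreaRect((B[:,:2]*1000).astype(np.float32)))
# pocket floor: connected low region
lo=(box&(P[...,2]<.0485)&(P[...,2]>.04)).astype(np.uint8)
n,l=cv2.connectedComponents(lo); k=l[int(243*s),int(415*s)]; F=P[l==k]; 
c=cv2.minEnclosingCircle((F[:,:2]*1000).astype(np.float32)); print('floor',len(F),F.mean(0),c)
h=cv2.convexHull((F[:,:2]*1000).astype(np.float32))[:,0]
def res(p):
    dx=h-p[:2]; a=np.hypot(*dx.T)-p[3]; f=dx@[np.cos(p[2]),np.sin(p[2])]-(p[3]-12); return np.maximum(a,f)
o=least_squares(res,[583,245,.25,53],loss='soft_l1'); print('D fit',o.x[:2],np.degrees(o.x[2]),o.x[3],'rms',np.sqrt(np.mean(o.fun**2)))
E
python3 m2.py
```

```text
deck ((598.0768432617188, 204.81045532226562), (200.41612243652344, 269.15814208984375), 13.69199275970459) 0.0450803665463833
btn 326 ((577.4102172851562, 101.6707992553711), 17.33401107788086) [0.57739163 0.10242053 0.06672171]
collar top z 0.06278982718989626 circ ((587.3178100585938, 247.82334899902344), 72.89129638671875)
black 207 [0.63345028 0.26322748 0.06234897] ((636.2022094726562, 260.77679443359375), (15.25805377960205, 75.95104217529297), 13.077034950256348)
floor 3661 [0.58430984 0.24834109 0.04551943] ((587.5944213867188, 247.7499542236328), 53.838314056396484)
D fit [587.46975916 247.64706068] 13.826056111759472 53.29028714715001 rms 0.27193202586679793
```

```bash
python3 -m pendant '[[[-5.4,-1,0],0],[[-5.4,-1,0],0],[[-5.4,-1,0],0],[[-5.4,-1,0],0],[[-5.4,-1,0],0],[[-5.4,-1,0],0],[[-5.4,-1,0],0],[[-5.4,-1,0],0],[[-5.4,-1,0],0],[[-5.4,-1,0],0]]' ; python3 -m pendant '[[[0,0,0],10.4],[[0,0,0],10.4],[[0,0,0],10.4],[[0,0,0],10.4],[[0,0,0],10.4],[[0,0,0],10.4],[[0,0,0],10.4],[[0,0,0],10.4]]'; python3 - <<'E'
from h import *
rel([.597,-.303,.31],-70)
im,d,m=grab('wrist')
cv2.imwrite('pics/w2.png',cv2.resize(im,(800,600),interpolation=cv2.INTER_CUBIC)[:,:,::-1])
rel([.597,-.303,.31],-70)
E
```

```text
time: 3.28
position: [0.6068, -0.3212, 0.3108]
ee_rot: [[-0.264, 0.964, -0.023], [0.965, 0.264, -0.011], [-0.005, -0.025, -1.0]]
force: [0.5, -0.1, 0.1]
grip_width: 1.002
time: 4.28
position: [0.6055, -0.3276, 0.3014]
ee_rot: [[0.936, 0.349, -0.035], [0.349, -0.937, -0.005], [-0.034, -0.008, -0.999]]
force: [0.8, -0.1, 0.2]
grip_width: 1.002
t4.28 pos [ 0.6055 -0.3276  0.3014] y-ang -69.58 tilt [-0.035  -0.0049] shift [ 0.03 -2.61 -0.84] turn 0.4247590691459209 F [ 0.8 -0.1  0.2] w 1.0024600595121747 j6 0.67
t4.33 pos [ 0.6055 -0.3276  0.3012] y-ang -70.01 tilt [-0.0352 -0.0048] shift [ 0.02 -2.61 -0.86] turn -0.007465132028642074 F [-0.9 -0.5 -0.1] w 0.9944351608367177 j6 0.68
```

View pics/w2.png

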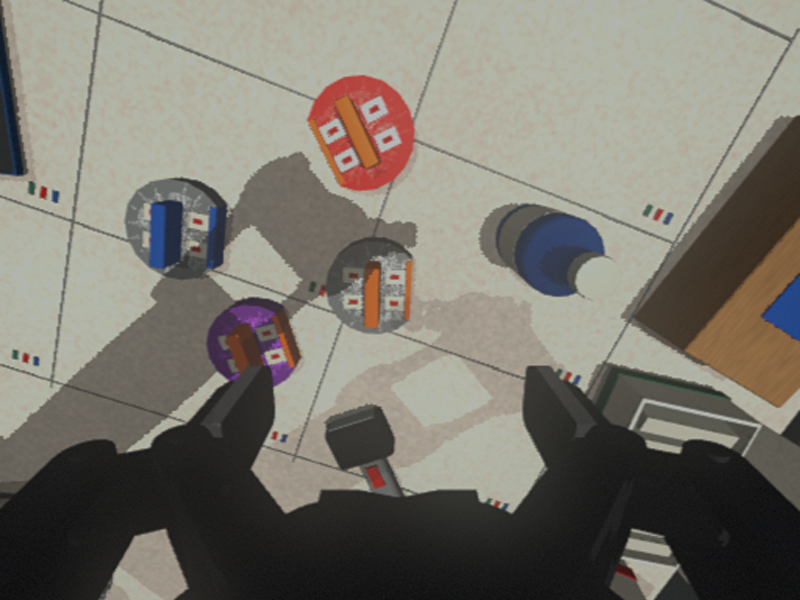

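The wrist view shows the target at about (372,285), with its bar near vertical in the image at (373,294) and its flat at (408,290). The jaw corridor is clear of the purple one at (253,340) and the bottle.

The tool is tilting about 2° from arm sag building up row by row. I'll measure the target, then see if pressing against the reach limit undoes the tilt.

```bash
cat > m3.py <<'E'
from h import *
from scipy.optimize import least_squares
im,d,m=load('wrist'); P=cloud(d,m); H=cv2.cvtColor(im,cv2.COLOR_RGB2HSV)
yy,xx=np.mgrid[:384,:512]
near=(np.hypot(xx-373*.64,yy-285*.64)<34)&(d>0)
o=near&(H[...,0]<20)&(H[...,1]>120)
T=P[o&(P[...,2]>.057)]; print('bar',len(T),T.mean(0),np.median(T[:,2]),cv2.minAreaRect((T[:,:2]*1000).astype(np.float32)))
F=P[o&(P[...,2]<.034)]; print('flat',len(F),F.mean(0))
D=P[near&(P[...,2]>.024)&(P[...,2]<.032)]; h=cv2.convexHull((D[:,:2]*1000).astype(np.float32))[:,0]
def res(p):
    dx=h-p[:2]; a=np.hypot(*dx.T)-p[3]; f=dx@[np.cos(p[2]),np.sin(p[2])]-(p[3]-12); return np.maximum(a,f)
q=least_squares(res,[550,-320,-1.22,50],loss='soft_l1'); print('D fit',q.x[:2],np.degrees(q.x[2]),q.x[3],np.sqrt(np.mean(q.fun**2)))
E
python3 m3.py; python3 -m pendant '[[[5,-3,0],0],[[5,-3,0],0],[[5,-3,0],0]]'; python3 -c "
from h import *
rel([.55,-.32,.0313],-70)"
```

```text
bar 351 [ 0.55093357 -0.31926391  0.06162476] 0.06165609690636846 ((550.0457763671875, -319.5972900390625), (59.01150131225586, 13.372583389282227), 19.183210372924805)
flat 171 [ 0.55649283 -0.34102692  0.02634345]
D fit [ 549.65656048 -319.43585471] -72.35884488454023 49.47454781505556 0.23909267524934047
time: 4.7
position: [0.7153, -0.1935, 0.2964]
ee_rot: [[0.937, 0.348, -0.036], [0.348, -0.937, -0.006], [-0.036, -0.007, -0.999]]
force: [0.9, -0.6, -0.1]
grip_width: 1.002
t4.70 pos [ 0.7153 -0.1935  0.2964] y-ang -69.64 tilt [-0.036  -0.0056] shift [-18.94   6.3   27.16] turn 0.3642935063412551 F [ 0.9 -0.6 -0.1] w 1.00199788358816 j6 0.90
```

```bash
python3 -m pendant '[[[5,3.6,0],0]]';python3 -m pendant '[[[5,3.6,0],0]]'; python3 -c "
from h import *
rel([.55,-.32,.0313],-70.5);print(robot.read_state()['joint_pos'])"
```

```text
time: 4.82
position: [0.7576, -0.1997, 0.2903]
ee_rot: [[0.933, 0.359, -0.028], [0.359, -0.933, -0.007], [-0.028, -0.003, -1.0]]
force: [1.3, -1.6, 1.2]
grip_width: 0.998
time: 4.95
position: [0.7855, -0.2062, 0.2643]
ee_rot: [[0.931, 0.366, -0.002], [0.365, -0.931, -0.014], [-0.007, 0.012, -1.0]]
force: [-2.4, 0.8, 7.0]
grip_width: 0.998
t4.95 pos [ 0.7855 -0.2062  0.2643] y-ang -68.56 tilt [-0.0025 -0.0136] shift [-25.92   1.71  23.51] turn 1.942541284152469 F [-2.4  0.8  7. ] w 0.9980549660556247 j6 0.90
[-0.29277571  0.86067702  0.1685794  -0.01596755  2.11071516  0.89560054]
```

```bash
python3 -m pendant '[[[-5.2,0.4,1],0.4],[[-5.2,0.4,2],0.4],[[-5.2,0.4,3],0.4],[[-5.2,0.4,3.2],0.4],[[-5.2,0.4,3.2],0.4]]' 5 40;python3 -m pendant '[[[0,0,0],0]]'; python3 -c "
from h import *
rel([.55,-.32,.033],-70.5);print(robot.read_state()['joint_pos'])"
```

```text
time: 5.58
position: [0.5622, -0.3145, 0.1206]
ee_rot: [[0.93, 0.366, -0.031], [0.366, -0.931, -0.003], [-0.03, -0.009, -1.0]]
force: [0.2, -1.2, -0.4]
grip_width: 0.589
time: 5.7
position: [0.5564, -0.3144, 0.1142]
ee_rot: [[0.929, 0.367, -0.042], [0.367, -0.93, 0.003], [-0.038, -0.018, -0.999]]
force: [1.2, 0.5, -0.2]
grip_width: 0.583
t5.70 pos [ 0.5564 -0.3144  0.1142] y-ang -68.49 tilt [-0.0418  0.0025] shift [-0.49  0.43  8.14] turn 2.0089803429050903 F [ 1.2  0.5 -0.2] w 0.5827259373523649 j6 0.64
[-0.55692526  0.23820515  1.27511104 -0.02002297  1.66507235  0.63661481]
```

```bash
python3 -m pendant '[[[-0.3,0.25,3.5],1],[[-0.1,0.2,3.3],1]]';python3 -c "
from h import *
rel([.55,-.3195,.033],-70.5)"
```

```text
time: 5.95
position: [0.5548, -0.3213, 0.0505]
ee_rot: [[0.939, 0.341, -0.033], [0.341, -0.94, -0.002], [-0.031, -0.009, -0.999]]
force: [-0.4, -0.7, 0.2]
grip_width: 0.587
t5.95 pos [ 0.5548 -0.3213  0.0505] y-ang -70.05 tilt [-0.0326 -0.0021] shift [-0.33 -0.32  1.77] turn 0.44697140527742363 F [-0.4 -0.7  0.2] w 0.5868202514777322 j6 0.66
```

```bash
python3 -m pendant '[[[-0.3,-0.3,1.6],0.4]]';python3 -c "
from h import *
rel([.55,-.3195,.033],-70.5)
grab('side');grab('wrist')
rel([.55,-.3195,.033],-70.5)"
```

```text
time: 6.08
position: [0.551, -0.3192, 0.0337]
ee_rot: [[0.941, 0.338, -0.033], [0.338, -0.941, -0.002], [-0.031, -0.01, -0.999]]
force: [-0.7, 0.5, -0.6]
grip_width: 0.588
t6.08 pos [ 0.551  -0.3192  0.0337] y-ang -70.26 tilt [-0.0329 -0.0015] shift [-0.1  -0.01  0.07] turn 0.2407207015376116 F [-0.7  0.5 -0.6] w 0.5884137407533077 j6 0.66
t6.17 pos [ 0.5501 -0.3186  0.0331] y-ang -70.30 tilt [-0.035  -0.0003] shift [-0.04  0.08  0.01] turn 0.19628246063888355 F [0.3 1.3 0.7] w 0.5848427820410795 j6 0.66
```

```bash
python3 -m pendant '[[[0,0,-0.1],0],[[0,0,-0.1],0],[[0,0,-0.1],0],[[0,0,-0.1],0],[[0,0,-0.1],0]]' 0 60;python3 -c "
from h import *
rel([.55,-.3195,.033],-70.5)"
```

```text
time: 6.8
position: [0.5529, -0.319, 0.0429]
ee_rot: [[0.94, 0.34, -0.03], [0.34, -0.94, -0.003], [-0.029, -0.007, -1.0]]
force: [0.0, 0.3, -2.1]
grip_width: 0.147
t6.80 pos [ 0.5529 -0.319   0.0429] y-ang -70.10 tilt [-0.0297 -0.0033] shift [-0.26 -0.04  1.  ] turn 0.40048717045090143 F [ 0.   0.3 -2.1] w 0.14677092299882483 j6 0.66
```

```bash
python3 -c "
from h import *
im,d,m=grab('wrist');b,d2,m2=grab('side')
A=cv2.resize(im[150:384,130:390],(520,468),interpolation=cv2.INTER_CUBIC)
B=cv2.resize(b[200:300,250:350],(468,468)[:2],interpolation=cv2.INTER_CUBIC)[:, :280+188]
o=np.hstack([A,B]);o=cv2.resize(o,(800,int(468*800/o.shape[1])));cv2.imwrite('pics/g.png',o[:,:,::-1])
rel([.55,-.3195,.033],-70.5)
P=cloud(d,m);Q=P[(np.hypot(P[...,0]-.55,P[...,1]+.3195)<.052)&(d>0)];print(np.histogram(Q[:,2],bins=np.arange(0,.1,.004)))
P=cloud(d2,m2);Q=P[(np.hypot(P[...,0]-.55,P[...,1]+.3195)<.045)&(d2>0)];print(np.histogram(Q[:,2],bins=np.arange(0,.1,.004))[0])"
```

```text
t6.90 pos [ 0.5529 -0.319   0.043 ] y-ang -70.10 tilt [-0.0295 -0.0034] shift [-0.26 -0.05  1.  ] turn 0.3956873700591359 F [-0.6  0.3 -1.6] w 0.14866432000182953 j6 0.66
(array([ 376,   33,   89,   91,   98,  108,  118, 2264, 7495,   47,   59,
         83,  160,  218,  233,  257, 2976,  252,  184,  354,  322,  491,
        929, 1163]), array([0.   , 0.004, 0.008, 0.012, 0.016, 0.02 , 0.024, 0.028, 0.032,
       0.036, 0.04 , 0.044, 0.048, 0.052, 0.056, 0.06 , 0.064, 0.068,
       0.072, 0.076, 0.08 , 0.084, 0.088, 0.092, 0.096]))
[  5   7   3   1   2   6  11  93 141  36   3  10   6   9  15  15  31  26
  10   6   7  10  16  23]
```

View pics/g.png

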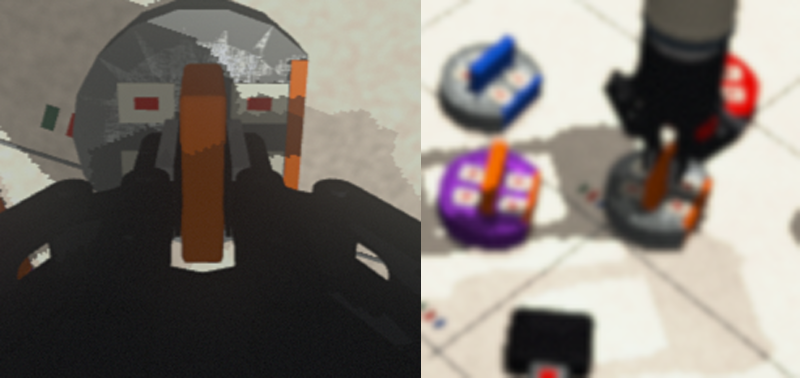

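Picture g shows the bar centred between the pads with the disc lifted level by about 5 mm. Next I'll measure where the carrier sits in the tool.

```bash
cat > m4.py <<'E'
from h import *
from scipy.optimize import least_squares
# disc top plane+outline from wrist image -> carrier pose in world & tool; arg: guess centre from tool
def carrier(flat_guess):
    im,d,m=load('wrist'); P=cloud(d,m); s=robot.read_state(); R=np.array(s['ee_rot']);p=np.array(s['position'])
    L=(P-p)@R  # tool coords
    ok=(d>0)&(np.hypot(L[...,0],L[...,1])<.056)&(L[...,2]>.003)&(L[...,2]<.018)
    Q=L[ok]
    for _ in range(3):
        A=np.c_[Q[:,:2],np.ones(len(Q))]; c=np.linalg.lstsq(A,Q[:,2],rcond=None)[0]; Q=Q[abs(A@c-Q[:,2])<.002]
    n=R@np.array([c[0],c[1],-1]); n/=np.linalg.norm(n)
    h=cv2.convexHull((Q[:,:2]*1000).astype(np.float32))[:,0]
    h=h[(h[:,0]>-8)]  # hidden side dropped
    def res(q):
        dx=h-q[:2]; return np.maximum(np.hypot(*dx.T)-50,dx@[np.cos(q[2]),np.sin(q[2])]-38)
    q=least_squares(res,[0,0,np.pi/2],loss='soft_l1').x
    ct=np.array([q[0]/1e3,q[1]/1e3,0]); ct[2]=c@[ct[0],ct[1],1]
    w=p+R@ct; fx=R@[np.cos(q[2]),np.sin(q[2]),0]
    print('disc top centre tool mm',ct*1e3,'flat in tool deg',np.degrees(q[2]),'| world',w,'flat yaw',np.degrees(np.arctan2(fx[1],fx[0])),'normal',n[:2],len(Q))
    H=cv2.cvtColor(im,cv2.COLOR_RGB2HSV)
    b=(d>0)&(H[...,0]<20)&(H[...,1]>120)&(L[...,2]<-.02)&(L[...,2]>-.03)&(abs(L[...,1])<.02)&(abs(L[...,0])<.05)
    T=L[b]; print('bar top tool mm',len(T), np.percentile(T,[1,50,99],axis=0)*1e3)
carrier(0)
E
python3 m4.py; python3 -c "
from h import *
im,d,m=load('scene');P=cloud(d,m);print(P[int(232*.64),int(485*.64)],P[int(190*.64),int(486*.64)])"
```

```text
disc top centre tool mm [-2.97383454  0.84254638 10.39686096] flat in tool deg 90.13931612222251 | world [ 0.55013038 -0.32085669  0.03265104] flat yaw -70.24357363027339 normal [0.00755608 0.00057988] 9645
bar top tool mm 2793 [[-31.03453084  -5.81272636 -25.22365433]
 [  1.43159111   0.8780068  -23.20287524]
 [ 26.50364036   7.17806637 -21.12780618]]
[0.32503084 0.37128299 0.04017869] [0.279566   0.3982897  0.13531714]
```

```bash
python3 -c "
from h import *
rel([.586,.2504,.15],13.6)
D=np.array([.033,.569]);n=11
for i in range(n):
    a=np.radians(-70.1+83.7/n*i); x=np.array([-np.sin(a),np.cos(a)]);y=np.array([np.cos(a),np.sin(a)])
    print(np.round([D@x/n*100,D@y/n*100],1))"
```

```text
t6.90 pos [ 0.5529 -0.319   0.043 ] y-ang -70.10 tilt [-0.0295 -0.0034] shift [ 22.18 -52.49 -10.99] turn -83.70431262994089 F [-0.6  0.3 -1.6] w 0.14866432000182953 j6 0.66
[ 2.  -4.8]
[ 2.7 -4.4]
[ 3.2 -4.1]
[ 3.7 -3.6]
[ 4.2 -3.1]
[ 4.5 -2.5]
[ 4.8 -1.9]
[ 5.  -1.2]
[ 5.2 -0.5]
[5.2 0.2]
[5.1 0.8]
```

```bash
python3 -m pendant '[[[0,0,-3],0],[[0,0,-5],0],[[0,0,-5],0]]';  python3 -m pendant '[[[2,-4.8,-0.2],-7.6],[[2.7,-4.4,-0.2],-7.6],[[3.2,-4.1,-0.2],-7.6],[[3.7,-3.6,-0.1],-7.6],[[4.2,-3.1,-0.1],-7.6],[[4.5,-2.5,-0.1],-7.6],[[4.8,-1.9,-0.1],-7.6],[[5,-1.2,-0.1],-7.6],[[5.2,-0.5,-0.1],-7.6],[[5.2,0.2,-0.1],-7.6],[[5.1,0.8,-0.1],-7.6]]'; python3 -c "
from h import *
rel([.586,.2504,.15],13.6)"
```

```text
time: 7.28
position: [0.5541, -0.3171, 0.1681]
ee_rot: [[0.94, 0.34, -0.042], [0.34, -0.94, 0.004], [-0.038, -0.018, -0.999]]
force: [0.0, 0.1, -3.4]
grip_width: 0.151
time: 8.65
position: [0.5788, 0.2641, 0.1872]
ee_rot: [[-0.271, 0.962, -0.03], [0.962, 0.271, -0.002], [0.006, -0.03, -1.0]]
force: [0.2, 0.8, -2.1]
grip_width: 0.154
t8.65 pos [0.5788 0.2641 0.1872] y-ang 15.76 tilt [-0.0304 -0.0018] shift [-1.54  0.43  3.7 ] turn 2.160633493328646 F [ 0.2  0.8 -2.1] w 0.15358632305470826 j6 0.10
```

```bash
python3 -m pendant '[[[-0.8,0.2,2.6],1.1],[[-0.8,0.2,2.5],1.1],[[0,0,0],0]]'; python3 -c "
from h import *
rel([.586,.2504,.125],13.6)
grab('wrist')
rel([.586,.2504,.115],13.6)"; python3 m4.py
```

```text
time: 9.02
position: [0.5842, 0.2549, 0.1339]
ee_rot: [[-0.242, 0.97, -0.031], [0.97, 0.242, -0.001], [0.006, -0.031, -1.0]]
force: [0.3, 0.3, -2.8]
grip_width: 0.15
t9.03 pos [0.5842 0.2549 0.1339] y-ang 14.04 tilt [-0.0314 -0.0012] shift [-0.49  0.09  0.89] turn 0.43988514432112424 F [ 0.3  0.3 -2.8] w 0.14964884429287195 j6 0.11
t9.07 pos [0.5848 0.2553 0.1357] y-ang 14.05 tilt [-0.0291 -0.0001] shift [-0.52  0.06  2.07] turn 0.4534551188767182 F [ 0.3 -0.1 -1.9] w 0.15002380310487318 j6 0.11
disc top centre tool mm [-3.68352421 -0.58910799 12.12869892] flat in tool deg 89.65562342742902 | world [0.584724   0.25154834 0.12360565] flat yaw 14.397960009933847 normal [ 0.03064892 -0.02146396] 9674
bar top tool mm 2733 [[-32.26793213  -7.21808957 -26.13476909]
 [  0.31567484  -0.5336203  -21.53987419]
 [ 25.45405508   5.72639696 -20.09331087]]
```

```bash
python3 -m pendant '[[[-0.25,0.15,1],0.4],[[-0.22,0.12,1],0.3]]'; python3 -c "
from h import *
grab('wrist')
rel([.586,.2504,.115],13.6)"; python3 m4.py
```

```text
time: 9.32
position: [0.5894, 0.2517, 0.1184]
ee_rot: [[-0.23, 0.973, -0.024], [0.973, 0.23, 0.002], [0.007, -0.023, -1.0]]
force: [-0.8, -0.4, -2.6]
grip_width: 0.15
t9.38 pos [0.5891 0.2512 0.1168] y-ang 13.30 tilt [-0.0255  0.0012] shift [-0.01 -0.32  0.19] turn -0.30316778406961475 F [-0.2 -0.6 -3. ] w 0.14583304782188702 j6 0.11
disc top centre tool mm [-3.0237153   0.4371078   8.76886006] flat in tool deg 89.14406759244949 | world [0.59001685 0.24840796 0.10800902] flat yaw 14.152998572411212 normal [ 0.02357516 -0.02473853] 9663
bar top tool mm 2868 [[-32.12210436  -6.46966415 -26.61891667]
 [  1.02264278   0.24326843 -24.80903553]
 [ 26.37990077   6.6744918  -21.43757623]]
```

```bash
python3 -m pendant '[[[-0.05,-0.2,0.8],0.2],[[0,0,0],0]]'; python3 -c "
from h import *
robot.read_camera('scene')
im,d,m=grab('wrist')
cv2.imwrite('pics/w3.png',cv2.resize(im[40:384,90:430],(600,607))[:600,:,::-1])
rel([.586,.2504,.083],13.6)"; python3 m4.py
```

```text
time: 9.62
position: [0.5869, 0.2499, 0.1081]
ee_rot: [[-0.226, 0.974, -0.026], [0.974, 0.226, 0.001], [0.007, -0.025, -1.0]]
force: [-0.3, 0.3, -3.2]
grip_width: 0.149
t9.72 pos [0.5875 0.2502 0.1094] y-ang 13.07 tilt [-0.024   0.0018] shift [ 0.03 -0.08  2.64] turn -0.5310274790150515 F [-1.2 -0.6 -1.7] w 0.146648117274938 j6 0.12
disc top centre tool mm [-3.63934447 -0.4949524  10.86507542] flat in tool deg 90.0356256003988 | world [0.5875775  0.24657431 0.09853619] flat yaw 13.033338440624275 normal [ 0.0237017  -0.02391981] 9664
bar top tool mm 2841 [[-32.41333684  -6.98900338 -24.990364  ]
 [  0.17683379  -0.25537187 -22.74346095]
 [ 25.75063629   6.1187642  -20.62751412]]
```

View pics/w3.png

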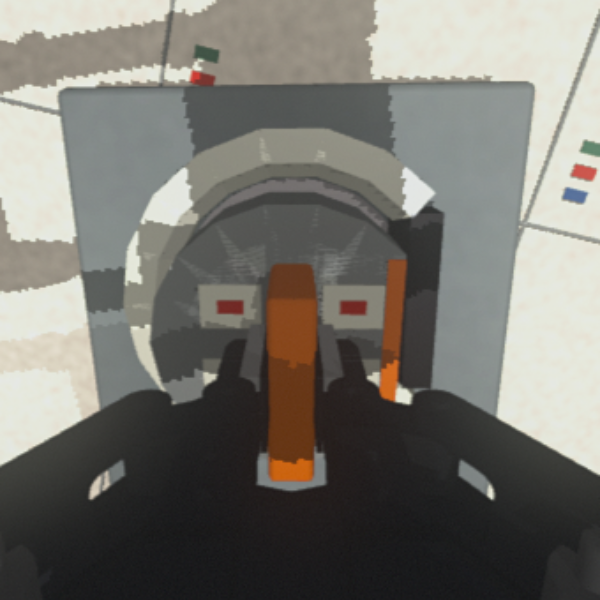

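The disc sits centred over the pocket with its orange flat parallel to the black one, at about 1 mm and 0.6°. I'll lower it in small steps and watch the force.

```bash
python3 -m pendant '[[[0.05,0.05,0.6],-0.4],[[0.05,0,0.6],-0.2]]'; python3 -c "
from h import *
rel([.586,.2504,.083],13.6)"; python3 -m pendant '[[[0,0,0.5],0]]'; python3 -c "
from h import *
rel([.586,.2504,.083],13.6)"
```

```text
time: 9.98
position: [0.5881, 0.2517, 0.0981]
ee_rot: [[-0.237, 0.971, -0.022], [0.971, 0.237, 0.003], [0.008, -0.02, -1.0]]
force: [0.4, -0.9, -1.9]
grip_width: 0.15
t9.97 pos [0.5881 0.2517 0.0981] y-ang 13.72 tilt [-0.0217  0.0026] shift [-0.09 -0.2   1.52] turn 0.11863249515744201 F [ 0.4 -0.9 -1.9] w 0.15016044971642067 j6 0.11
time: 10.1
position: [0.5879, 0.2518, 0.0926]
ee_rot: [[-0.237, 0.971, -0.022], [0.971, 0.237, 0.003], [0.008, -0.021, -1.0]]
force: [0.2, -0.2, -3.2]
grip_width: 0.151
t10.10 pos [0.5879 0.2518 0.0926] y-ang 13.73 tilt [-0.0219  0.0026] shift [-0.1  -0.2   0.97] turn 0.1291822368028761 F [ 0.2 -0.2 -3.2] w 0.15073968439275165 j6 0.11
```

```bash
for i in 1 2; do python3 -m pendant '[[[-0.03,-0.03,0.35],0]]' | grep -E 'posi|force'; done; python3 -c "
from h import *
rel([.586,.2504,.083],13.6)"
```

```text
position: [0.5874, 0.2514, 0.0885]
force: [0.7, 0.1, -2.6]
position: [0.587, 0.2511, 0.0847]
force: [-6.0, 5.8, 13.9]
t10.35 pos [0.587  0.2511 0.0847] y-ang 13.74 tilt [-0.0227  0.0026] shift [-0.05 -0.11  0.18] turn 0.13941251236565222 F [-6.   5.8 13.9] w 0.14643467969107446 j6 0.11
```

```bash
python3 -m pendant '[[[0,0,0.25],0]]' | grep -E 'posi|force';  python3 -c "
from h import *
rel([.586,.2504,.083],13.6)"
```

```text
position: [0.587, 0.2515, 0.0846]
force: [-6.6, -0.6, 14.4]
t10.47 pos [0.587  0.2515 0.0846] y-ang 13.74 tilt [-0.0213  0.0034] shift [-0.08 -0.12  0.16] turn 0.1438926655688988 F [-6.6 -0.6 14.4] w 0.15144713832585327 j6 0.11
```

```bash
python3 -m pendant '[[[0,0,0.35],0]]' | grep -E 'posi|force'; python3 -c "
from h import *
grab('wrist')
rel([.586,.2504,.083],13.6)"; python3 m4.py
```

```text
position: [0.5872, 0.2516, 0.0845]
force: [-6.2, -1.5, 12.2]
t10.65 pos [0.5872 0.2516 0.0846] y-ang 13.74 tilt [-0.0189  0.0039] shift [-0.09 -0.14  0.16] turn 0.13862820684795452 F [-6.  -1.1 10.4] w 0.15090081575576372 j6 0.11
disc top centre tool mm [-3.59480574 -0.22388788 10.35265735] flat in tool deg 90.41239791120289 | world [0.58761802 0.2480639  0.07422551] flat yaw 13.326181226020918 normal [ 0.01712993 -0.01833523] 9641
bar top tool mm 2852 [[-31.96768004  -6.7915812  -25.46788664]
 [  0.55764762  -0.04335872 -23.25116487]
 [ 26.00418226   6.30534194 -20.98880392]]
```

```bash
python3 -m pendant '[[[0,0,0.5],0],[[0,0,0.5],0]]' - 20 | grep -E 'posi|force'; python3 -m pendant '[[[0,0,0],0],[[0,0,0],0]]' 2.2 | grep -E 'posi|force|wid';python3 -m pendant '[[[0,0,0],0],[[0,0,-0.2],0]]' 4.5 | grep -E 'posi|force|wid'; python3 -c "
from h import *
grab('wrist')
rel([.586,.2504,.083],13.6)"; python3 m4.py
```

```text
position: [0.5875, 0.252, 0.0844]
force: [-7.9, -2.4, 15.8]
position: [0.5885, 0.2523, 0.0869]
force: [-0.0, -0.1, -0.2]
grip_width: 0.261
position: [0.5884, 0.2522, 0.0882]
force: [0.0, -0.3, 0.2]
grip_width: 0.528
t11.45 pos [0.5885 0.2522 0.0887] y-ang 13.72 tilt [-0.009   0.0068] shift [-0.12 -0.29  0.57] turn 0.117998991003617 F [ 0.7 -0.4  0.5] w 0.5316767961733594 j6 0.11
disc top centre tool mm [-3.35290122 -1.48784552 15.53493804] flat in tool deg 89.65222886991097 | world [0.58775477 0.24871105 0.07309979] flat yaw 14.065765424658794 normal [-0.0035249  -0.00014007] 11249
bar top tool mm 1 [[ 17.07677653  -2.12846512 -20.50384954]
 [ 17.07677653  -2.12846512 -20.50384954]
 [ 17.07677653  -2.12846512 -20.50384954]]
```

```bash
python3 -m pendant '[[[0,0,-3],0],[[0,0,-5],0]]' | grep -E 'posi|force'; python3 -c "
from h import *
rel([.577,.1018,.1],13.6)"
```

```text
position: [0.587, 0.2508, 0.1635]
force: [1.2, -0.3, -0.1]
t11.70 pos [0.587  0.2508 0.1635] y-ang 13.71 tilt [-0.0201  0.0029] shift [-14.29  -4.38   6.33] turn 0.11403491291576984 F [ 1.2 -0.3 -0.1] w 0.5276319986837179 j6 0.11
```

```bash
python3 -m pendant '[[[-4.8,-1.5,0],0],[[-4.8,-1.5,1],0],[[-4.7,-1.4,2],0],[[0,0,2],0],[[0,0,0],0]]' 0 40| grep -E 'posi|force|wid'; python3 -c "
from h import *
rel([.577,.1018,.067],13.6)
im,d,m=grab('wrist')
cv2.imwrite('pics/w4.png',cv2.resize(im,(800,600))[:,:,::-1])"
```

```text
position: [0.58, 0.0993, 0.1179]
force: [-0.5, -0.3, -0.0]
grip_width: -0.001
t12.32 pos [0.58   0.0993 0.1179] y-ang 13.81 tilt [-0.0093  0.0059] shift [ 0.28 -0.19  5.1 ] turn 0.20883352575191338 F [-0.5 -0.3 -0. ] w -0.0013543888498304985 j6 -0.13
```

View pics/w4.png

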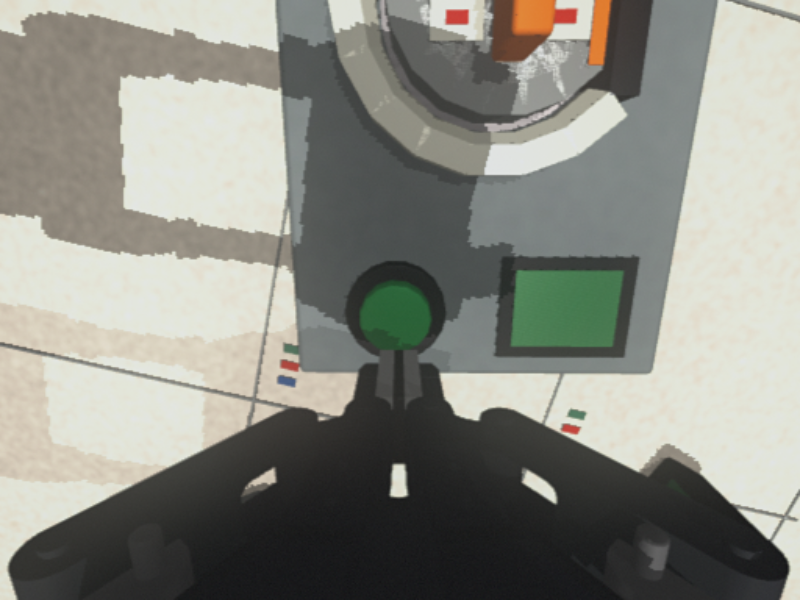

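The shut fingertips at (398,355) line up with the button at (395,315), and the carrier lies in the nest with its flat at the black wall. I'll go down and press.

```bash
python3 -m pendant '[[[0.15,-0.1,2.5],0],[[0.13,-0.09,1.6],0]]' | grep -E 'posi|force'; python3 -c "
from h import *
rel([.577,.1018,.061],13.6)"
```

```text
position: [0.5798, 0.1045, 0.081]
force: [-0.5, -0.2, -0.4]
t12.62 pos [0.5798 0.1045 0.081 ] y-ang 13.99 tilt [-0.0014  0.0069] shift [-0.2  -0.34  2.  ] turn 0.38817453101407295 F [-0.5 -0.2 -0.4] w -0.005366607340265689 j6 -0.13
```

```bash
for i in 1 2 3; do python3 -m pendant '[[[0,0,0.6],0]]' | grep -E 'posi|force'; done; python3 -c "
from h import *
rel([.577,.1018,.061],13.6)"
```

```text
position: [0.5797, 0.1054, 0.0746]
force: [-0.3, 0.3, 0.5]
position: [0.5801, 0.106, 0.0692]
force: [-0.3, -0.2, -0.0]
position: [0.5804, 0.1063, 0.0636]
force: [-2.6, -0.4, 2.8]
t13.00 pos [0.5804 0.1063 0.0636] y-ang 14.13 tilt [0.     0.0071] shift [-0.35 -0.43  0.26] turn 0.5257717320388622 F [-2.6 -0.4  2.8] w 0.001384828090503329 j6 -0.13
```

```bash
for i in 1 2 3; do python3 -m pendant '[[[0,0,0.5],0]]' | grep -E 'posi|force'; done
```

```text
position: [0.5807, 0.1063, 0.0607]
force: [-12.9, -1.8, 24.1]
position: [0.5808, 0.1063, 0.0606]
force: [-16.9, -3.5, 31.6]
position: [0.5808, 0.1063, 0.0607]
force: [-14.2, -1.4, 24.0]
```

The button bottomed out: 6 mm of travel, with the force jumping well past 5 N. I'll release it and check.

```bash
python3 -m pendant '[[[0,0,-1.5],0],[[0,0,-4],0],[[3,0,-5],0],[[5,0,-5],0],[[0,0,-3],0],[[0,0,0],0]]' | grep -E 'posi|force'; python3 -c "
from h import *
im,d,m=grab('wrist');
cv2.imwrite('pics/w5.png',cv2.resize(im,(800,600))[:,:,::-1])
rel([.575,.235,.25],13.6)
P=cloud(d,m);H=cv2.cvtColor(im,cv2.COLOR_RGB2HSV)
Q=P[(np.hypot(P[...,0]-.5875,P[...,1]-.248)<.045)&(P[...,2]>.068)&(P[...,2]<.08)]
A=np.c_[Q[:,:2]-[.5875,.248],np.ones(len(Q))];print('disc plane',len(Q),np.linalg.lstsq(A,Q[:,2],rcond=None)[0])
g=P[(np.hypot(P[...,0]-.577,P[...,1]-.1018)<.012)];print('btn z',len(g),np.median(g[:,2]) if len(g) else '')
b,_,_=grab('scene');cv2.imwrite('pics/s2.png',cv2.resize(b,(800,600))[:,:,::-1])"
```

```text
position: [0.5622, 0.1792, 0.2494]
force: [0.6, -0.7, -0.3]
t14.18 pos [0.5617 0.1791 0.2474] y-ang 14.02 tilt [0.0079 0.0094] shift [ 5.1   2.65 -0.19] turn 0.41667475715848923 F [0.  0.4 0. ] w 5.174826601315607e-05 j6 0.00
disc plane 3816 [3.40454338e-03 8.20101406e-05 7.31847406e-02]
btn z 5 0.0673383729491508
```

View pics/w5.png

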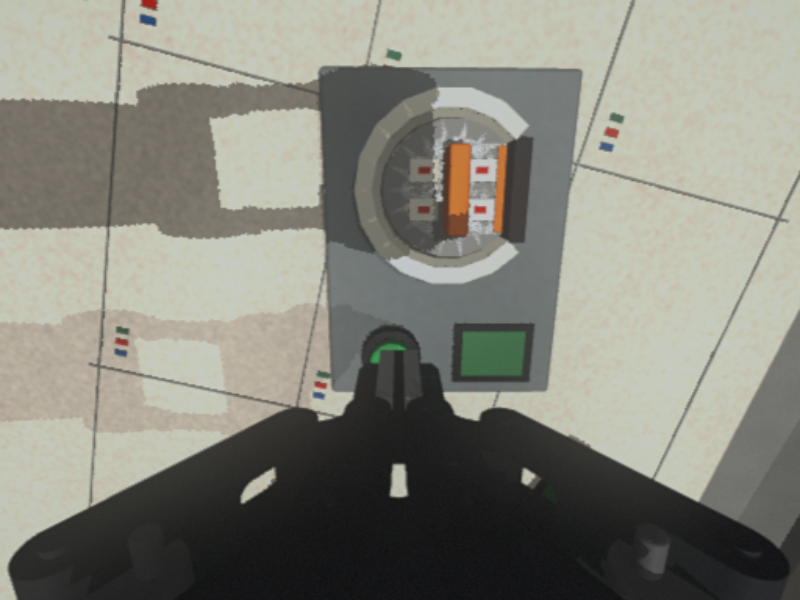

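View pics/s2.png

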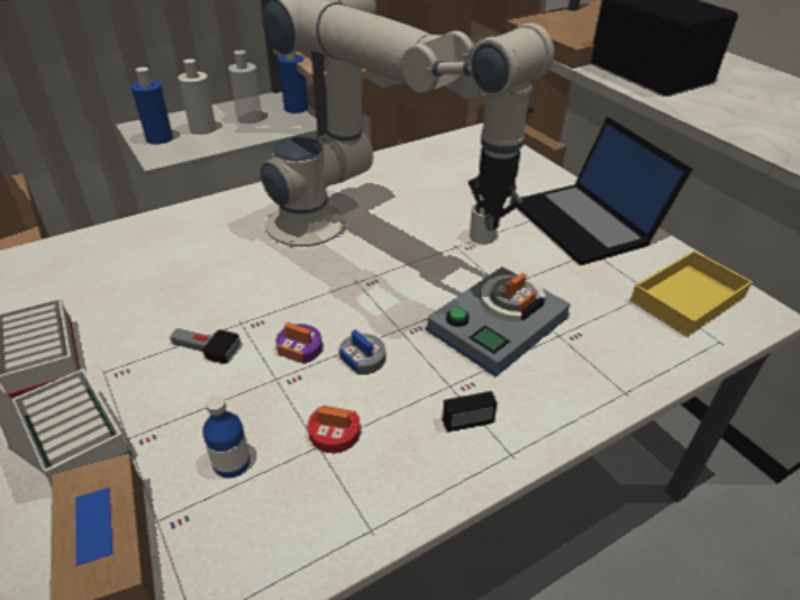

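The carrier lies level with its disc top at 73.2 mm (home is 73), the button is back up at 67 mm, and everything else stands where it did. The arm is clear, so I'll hand in.

```bash
python3 -c "
from rig import robot
print(robot.hand_in())"
```

```text
the job is handed in; nothing more can be done
None
```

The job is done and handed in at about 14 s of the 48 s allowed. I picked up the orange-grip carrier and turned it to the reader's flat (yaw about 13.7°). I lowered it to floor contact, pressed it lightly level and let go. Then I pressed the green button and released it.

**Carrier:** the last wrist image puts the disc top level (within 0.2°) at 73.2 mm. The expected height when home is 73 mm. The flat lies along the black wall.

**Button:** it went down about 6 mm from 67 mm, with a hard stop at 24–32 N vertical force. It read 67 mm again after release, but from only 5 depth points because the fingers hid most of it.

**Other things:** the spare carrier, look-alikes, timer, bottle, scanner and pen cup look unmoved by eye in the scene picture. I did not measure them.

**What was off:**
- **Tilt:** the tool kept tilting by up to about 2° as the arm sagged. I pushed the arm to its reach limit to undo this, but some of the tilt came back.
- **Joint 3:** during that push it read 0.1686 rad against the listed lower limit of 0.17. That is 0.0014 rad past the rounded limit, and I can't tell whether it counts as leaving the range.
- **Fit and press:** the carrier touched down about 1.4° tilted and settled flat when I let go. The button press landed about 5–6 mm off centre on its 36 mm face.

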